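# Drift the jammed piston and bush out of a pump barrel

### The job

The small pump barrel in the tilting stand has its piston and gland bush jammed in the lower mouth. Crank the barrel upright, all the way to the stop, turning it only by the loose grip sleeve of the crank and keeping hold of that sleeve while it turns. Then take the long drift with the collar (not its two neighbours) from the rack, push its rod down through the barrel so that both parts drop into the pan, and leave the drift standing in the upright barrel with its collar resting on the rim; leave the other things on the bench alone.

Things in the scene. Friction and masses are not known exactly. Their poses are not given: they have to be found in the camera images.
- stand: Grey tilting stand, bolted down. Origin: underside centre of its 200 (x) x 150 (y) mm drip pan (floor 4 mm thick, walls 28 mm high). A column at y = +52 mm (top 145 mm high) carries a level trunnion axis along the stand's y, through x = 0, 115 mm up. The barrel is clamped on it at y = 0 over the pan; the crank is outside the column.
- cradle (a joint): Turning of barrel, clamp and crank together about the trunnion, rad. 0 at the start: the barrel leans 1.10 rad from upright, its top towards the stand's -x. Grows as the barrel's top and the crank's sleeve swing towards the stand's +x; at 1.10 the barrel is upright and meets a fixed stop. Stiff (0.4 N m, some 6 N at the sleeve); stays where it is left.
- sleeve: Black grip sleeve, a level cylinder 22 mm across, 58 mm long, spinning freely on the crank's pin. Origin at its centre, its own y axis lies along its length, parallel to the stand's y. It stands 113.5 mm to the stand's +y of the barrel and swings on a 70 mm radius about the trunnion axis, from 0.55 rad before top dead centre (start) to 0.55 rad past it. Free air around it.
- barrel_top (a point): Centre of the barrel's open upper rim; z points up out of the barrel along its axis. Barrel: steel tube 110 mm long, 27 mm outside (30 at the rim), bore 19 mm, open at both ends, held at mid length on the trunnion axis; so upright its rim is 170 mm above the bench.
- barrel_foot (a point): Centre of the barrel's lower end, 110 mm below the rim along the axis (same axes); 60 mm above the bench when upright. A springy rubber wiper lip in it wedges the parts; pushing them through takes some 8 to 15 N until the last is 3 mm beyond the foot.
- bush: Gland bush, a brass ring 17 mm across and 14 mm high, jammed in the wiper lip at the barrel's foot. Origin: centre of its lower face, z up along the barrel at the start. Weighs 20 g.
- piston: Steel piston, 17 mm across and 22 mm long, sitting on the bush inside the barrel; its upper face is some 72 mm below the rim. Origin: centre of its lower face, z up along the barrel at the start. Weighs 40 g.
- drift: Long drift, the tool to use, upright in one of the rack's three holes. Origin: the tip of its rod; z points up along it. Steel rod 12 mm across, 118 mm long; then a round collar 38 mm across, 5 mm thick (118 to 123 mm); then a wooden handle 20 mm square, sides along its x and y, 123 to 169 mm above the tip; a small steel cap to 173 mm. About 200 g.
- rack: Grey rack block, fixed, 56 (x) x 190 (y) x 45 mm high, origin at its underside centre. Three holes 14 mm wide at y = -60, 0 and 60 mm, 40 mm deep, so the tools' tips stand 5 mm above the bench. They hold the long drift and its two neighbours, in any order.
- short_drift: Neighbour in the rack, not to be used: a shorter wooden-handled drift without collar (rod 12 mm x 66 mm, handle 18 mm square, 120 mm long in all). Origin: tip of its rod.
- pin_punch: Neighbour in the rack, not to be used: slim dark steel punch, 128 mm long, with a 17 mm knob at the top and no collar. Origin: its tip.
- battery: White and grey battery pack, 120 x 75 x 65 mm, lying on the bench. Leave alone. Origin: centre of its underside.
- spanner: Steel spanner, 170 mm long, lying on the bench. Leave alone. Origin: its middle, on the underside.
- oil: Grey oil bottle, 48 mm across, 150 mm high. Leave alone. Origin: centre of its underside.
- coupler: Small aluminium hydraulic coupler, 32 mm across, 52 mm high, standing. Leave alone. Origin: centre of its underside.
- screwdriver: Screwdriver with a black handle, 200 mm long, lying. Leave alone. Origin: its middle, on the underside.
There are look-alikes about, which are no part of the job. Leave any orange or red look-alike of the drift alone.

How it is judged:
On the way, in this order (a step that is already met when the one before it is completed fails the run):
1. the barrel is cranked upright to its stop, the fingers still on the grip sleeve (angle between barrel_top's own z axis and vertical below 0.06 rad and contact force between the fingers and sleeve above 0.05 N), for 0.1 s.
2. the drift's rod is well inside the upright barrel, at least 40 mm down (angle between barrel_top's own z axis and vertical below 0.06 rad and x of drift in the frame of barrel_top between -0.009 and 0.009 m and y of drift in the frame of barrel_top between -0.009 and 0.009 m and z of drift in the frame of barrel_top below -0.04 m), for 0.1 s.
3. the bush and the piston are both out of the barrel and in the pan (x of bush in the frame of stand between -0.1 and 0.1 m and y of bush in the frame of stand between -0.075 and 0.075 m and z of each of bush, piston in the frame of stand below 0.036 m and x of piston in the frame of stand between -0.1 and 0.1 m and y of piston in the frame of stand between -0.075 and 0.075 m), for 0.1 s.
At the end, for the whole second after the job is handed in: the barrel is upright within 0.06 rad; bush and piston both lie at rest in the stand's pan; the drift stands released in the barrel, its rod down the bore and its collar on the rim (tip at least 114 mm below the rim) (all of step 3 and angle between barrel_top's own z axis and vertical below 0.06 rad and x of drift in the frame of barrel_top between -0.009 and 0.009 m and y of drift in the frame of barrel_top between -0.009 and 0.009 m and z of drift in the frame of barrel_top below -0.114 m and angle between the z axis of drift and the z axis of barrel_top, either way round below 0.15 rad and linear speed of each of bush, piston, drift below 0.03 m/s); the robot touches nothing.
It fails at once if the barrel or crank is turned (faster than 0.4 rad/s) while the fingers are not on the crank's grip sleeve ((velocity of joint cradle above 0.4 rad/s or velocity of joint cradle below -0.4 rad/s) and not (contact force between the fingers and sleeve above 0.05 N)).
It fails at once if another tool in the rack is pulled out or shifted by more than 25 mm (distance of any of short_drift, pin_punch from where it was at the start of the episode above 0.025 m).
It fails at once if another thing on the bench is shifted by more than 30 mm (distance of any of battery, spanner, oil, coupler, screwdriver from where it was at the start of the episode above 0.03 m).
It also fails if it takes over 61 s, if anything falls off the work surface, if the arm or the gripper's body presses on something with over 40 N, if the wrist force passes 120 N, or if a joint passes its speed limit or range.

### The arm

A 6-joint arm with a two-finger parallel gripper is mounted at the origin on the work surface. World frame = base frame: x ahead of the robot, y to its left, z up, the work surface at z = 0. Lengths are in m, angles in rad, forces in N, time in s.
With the tool pointing down it reaches from about 0.325 to 0.775 m from the base axis. Payload 9.3 kg.
Tool frame: the origin (TCP) lies midway between the tips of the shut fingers; the grasp point (between the pads) lies 19 mm behind it (r.grip_depth is the distance from the TCP to the grasp point, in m); z points along the fingers, y is the line along which they close (so a half turn about z gives the same grasp; the last joint's range is limited). The gripper opens to 85 mm and grips with 20 to 120 N. Pads are 22 mm wide; open, the fingers measure 114 mm over their backs; the gripper's body (76 mm by 85 mm) begins 54 mm behind the grasp point. The pads swing forward as they close: fully open they stand 13 mm farther back than shut.
Start: joints at [1.092, 0.259, 0.021, 1.334, 0, 1.418], TCP at [0.176, 0.521, 0.231] pointing down, gripper open.
Joint ranges: [-3.04, 3.04], [-0.91, 1.82], [-1.04, 1.36], [-1.92, 1.95], [-1.52, 1.45], [-3.14, 3.14]. Speed limits (rad/s): [2.22, 2.22, 2.79, 3.14, 3.14, 3.14].

### API

Orientations are given as [roll, pitch, yaw] about the fixed x, y, z axes, in that order (R = Rz(yaw) Ry(pitch) Rx(roll)).
In Python, from bench import r, cams gives the robot as it stands. The module is installed in compiled form; this text tells all that it offers.
- The arm moves only by the tool drive_tool, never from a script. Its argument "motion" is text: rows parted by semicolons, each of 7 numbers parted by spaces: the shift along the tool's x, y, z as a fraction of full scale, then the turn, a rotation vector about the tool's x, y, z as a fraction of full scale, then the closure, from 0 (fully open) to 1 (shut). In form: x y z wx wy wz fingers; .... A call has 1 to 8 rows; each row shifts and turns the commanded pose from where the row before left it, along the tool's axes as they then stand; what a row does not reach is not made up. Full scale, the value 1, is 0.5 m for a shift and 360 degrees for a turn. A row lasts 1/12 s, in which the tool goes at most 41.7 mm and 7.16 degrees, less where a joint would pass 70% of its speed; a pose out of reach is approached as far as the arm can. A call with a number of a shift or a turn outside -1 to 1 is refused whole. A call with a gripper value outside its range is refused whole. The fingers move at their own pace and stop on an object; "squeeze" is the grip in N (left out, the last holds). Time passes only in rows, so rows that do not move let the fingers close. It gives the time, the measured TCP pose, the force, the opening and the grip force at its end, in the units of the state.
- r.get_state(): the state, without advancing time (a new reading comes with each control period).
- cams.snapshot(name): name is "side" or "top"; returns a dict with "img" (480x640x3 uint8, blue, green, red), "range_z" (480x640 float32, m along the optical axis (not along the pixel's ray), 0 where there is no reading), "intrinsics" (3x3 intrinsics, pixels), "k1" (the pictures are not rectified: a ray, as slopes to the right and down, at radius r is drawn at 1 + k1 r^2 times it, then the intrinsics apply), "R" (3x3) and "t" (3): a world point X has camera coordinates R X + t. Camera axes: x right, y down, z forward; pixel columns grow to the right and rows downward; lengths in m; the calibration is good to about 2 mm. A picture is of the moment at which its call begins.
- r.close_job(): hands the job in; it is judged then, once.
The state is a dict: "clock": time; "q": joint angles; "joint_vel": joint speeds; "joint_efforts": joint torques, N m; "position": TCP position; "eef_rot": TCP orientation; "ft_force": force on the tool from outside, world axes, zero at the start; "wrist_torque": the same for the moment, N m; "gripper_width": opening from 0.0 (shut) to 1.0 (fully open); "grip_force": force on a finger pad.
Only numpy, scipy, OpenCV 4.12 (cv2) and the standard library are available. Lean on these libraries where they do the work, as an engineer would, in place of code of your own. Each camera call takes 0.05 s, during which the arm holds its last target. There are 200 camera calls.

## Working session

There is one attempt and no reset: what is moved stays moved. The work goes in short steps, Python scripts to look and compute and a tool call to move; the robot and the scene stay as the last step left them, time stands still between calls to the robot, and variables do not carry over. Pictures are saved under pics/ and viewed, at most 10 in all, crops included, and the job is handed in when it is done.

Besides the shell and the picture viewer there is one more tool, called by a JSON object that holds its "fn" and its "kwargs", one argument or row to a line. drive_tool: Moves the arm, as the interface text tells. Shift numbers are shares of 0.5 m and turn numbers shares of 360 degrees, none past 1 either way. Its arguments: {"type":"object","properties":{"motion":{"type":"string"},"squeeze":{"type":"number"}},"required":["motion"]}

```bash
mkdir -p pics; cat > h.py <<'E'
import numpy as np,cv2
from bench import r,cams
def pts(s):
    K=s["intrinsics"];h,w=s["range_z"].shape
    u,v=np.meshgrid(np.arange(w),np.arange(h))
    xd=(u-K[0,2])/K[0,0];yd=(v-K[1,2])/K[1,1]
    x,y=xd.copy(),yd.copy()
    for _ in range(8):
        q=1+s["k1"]*(x*x+y*y);x=xd/q;y=yd/q
    z=s["range_z"];C=np.stack([x*z,y*z,z],-1)
    return (C-s["t"])@s["R"]
E
python3 - <<'E'
from h import *
for n in("side","top"):
    s=cams.snapshot(n);cv2.imwrite(f"pics/{n}0.png",s["img"]);np.savez(f"{n}0.npz",P=pts(s),**s)
    print(n,s["intrinsics"],s["k1"],-s["R"].T@s["t"],s["R"][2])
print(r.get_state())
E
```

```text
side [[510.2013614    0.         321.34129574]
 [  0.         510.2013614  234.94877569]
 [  0.           0.           1.        ]] 0.04734056776120801 [0.48846693 0.9417007  0.90089203] [ 0.04273341 -0.77498651 -0.63053133]
top [[616.38242908   0.         316.32326737]
 [  0.         616.38242908 250.15170245]
 [  0.           0.           1.        ]] -0.18715700562382098 [ 0.1893896  -0.01915854  1.7022787 ] [ 0.22892794  0.00743317 -0.97341499]
{'clock': 0.1, 'q': array([1.09238985e+00, 2.59125397e-01, 2.08638822e-02, 1.33372938e+00,
       1.23953742e-05, 1.41819718e+00]), 'joint_vel': array([-7.59028919e-05, -2.38661759e-03,  1.00141162e-03,  1.73154899e-03,
        1.02577442e-03,  9.97429089e-05]), 'joint_efforts': array([ 5.22322487e-03, -5.56697488e+01,  3.45069695e+01,  1.16781643e-02,
       -1.59430047e-04,  1.75171238e-06]), 'position': array([0.17592395, 0.52083996, 0.23074266]), 'eef_rot': array([-3.14041385e+00, -1.93835118e-04,  2.81578520e+00]), 'ft_force': array([ 0.09742363, -0.21666731, -0.02428364]), 'wrist_torque': array([ 0.01387935,  0.02278326, -0.0299228 ]), 'grip_force': 0.0, 'gripper_width': 0.9970395497721769}
```

View pics/side0.png

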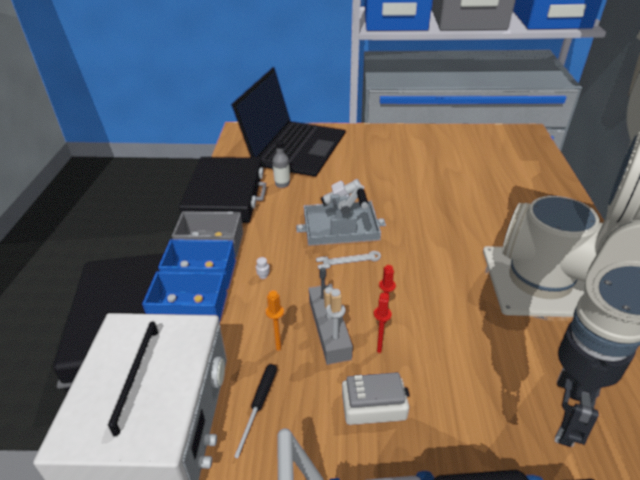

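View pics/top0.png

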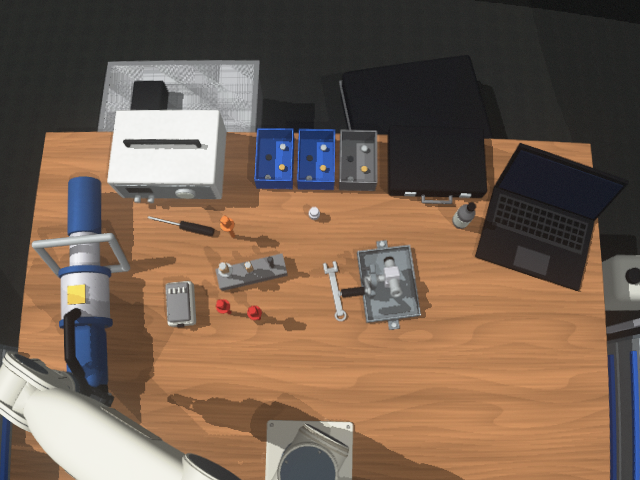

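Side view: the rack is at (330,325) with three upright tools, the stand at (342,215), and look-alikes in red at (383,310) and (388,278) and orange at (275,310). Top view: stand at (388,285), black sleeve at (352,292), rack at (250,272), spanner at (335,290).

Candidates for the drift are the rack tools at side pixels ~(323,270), ~(334,295) and ~(338,310), plus the red and orange ones, which are excluded. I'll check with a close crop.

```bash
python3 - <<'E'
from h import *
a=np.load("side0.npz");b=np.load("top0.npz")
A=cv2.resize(a["img"][250:370,290:410],(400,400),interpolation=3)
B=cv2.resize(b["img"][230:330,205:305],(400,400),interpolation=3)
cv2.imwrite("pics/c1.png",np.hstack([A,B]))
C=cv2.resize(a["img"][170:250,290:400],(400,291),interpolation=3)
D=cv2.resize(b["img"][230:340,330:430],(400,440),interpolation=3)
o=np.zeros((440,800,3),np.uint8);o[:291,:400]=C;o[:,400:]=D
cv2.imwrite("pics/c2.png",o)
for d,n,lo,hi in((a,"side",(290,170),(400,370)),(b,"top",(205,230),(430,340))):
    P=d["P"];m=np.zeros(P.shape[:2],bool);m[lo[1]:hi[1],lo[0]:hi[0]]=1
    z=P[...,2]
    for nm,sel in (("rack",(z>.037)&(z<.05)),("tall",z>.1)):
        mm=(m&sel&(d["range_z"]>0)).astype(np.uint8)
        k,l,st,c=cv2.connectedComponentsWithStats(mm)
        for i in range(1,k):
            if st[i,4]>15:
                q=P[l==i];print(n,nm,st[i],np.round(np.median(q,0),3),np.round(q.min(0),3),np.round(q.max(0),3))
E
```

```text
side rack [331 223  26   7  96] [ 0.489 -0.151  0.044] [ 0.454 -0.16   0.037] [ 0.522 -0.143  0.05 ]
side rack [ 309  285   44   69 1196] [0.519 0.208 0.045] [0.466 0.079 0.037] [0.567 0.273 0.05 ]
side rack [326 284   7   5  23] [0.52  0.08  0.047] [0.513 0.073 0.044] [0.527 0.088 0.05 ]
side rack [377 338   6   6  24] [0.407 0.238 0.042] [0.402 0.232 0.037] [0.413 0.242 0.049]
side tall [320 179  49  35 933] [ 0.482 -0.148  0.138] [ 0.429 -0.232  0.1  ] [ 0.554 -0.063  0.192]
side tall [373 264  23  59 725] [0.401 0.224 0.139] [0.375 0.134 0.1  ] [0.425 0.253 0.176]
side tall [319 266   8  15  90] [0.533 0.118 0.123] [0.525 0.11  0.101] [0.541 0.125 0.137]
side tall [324 287  21  35 482] [0.504 0.237 0.135] [0.484 0.164 0.1  ] [0.528 0.251 0.182]
top rack [215 254  72  35 986] [0.514 0.163 0.045] [0.468 0.075 0.037] [0.567 0.272 0.05 ]
top tall [267 257   7   7  36] [0.53  0.113 0.13 ] [0.524 0.106 0.102] [0.539 0.122 0.142]
top tall [ 338  257   64   41 1058] [ 0.481 -0.164  0.138] [ 0.429 -0.228  0.1  ] [ 0.552 -0.064  0.195]
top tall [218 263  15  15 175] [0.496 0.227 0.14 ] [0.483 0.213 0.119] [0.519 0.25  0.184]
top tall [244 262   9   9  58] [0.514 0.171 0.122] [0.505 0.162 0.101] [0.527 0.183 0.135]
top tall [215 299  15  14 171] [0.404 0.229 0.136] [0.39  0.215 0.116] [0.425 0.249 0.184]
top tall [247 305  15  15 175] [0.39  0.147 0.13 ] [0.374 0.132 0.115] [0.412 0.169 0.178]
```

View pics/c1.png

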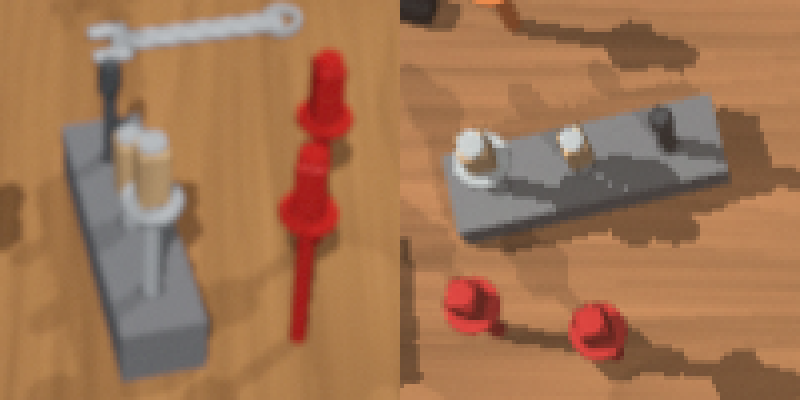

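View pics/c2.png

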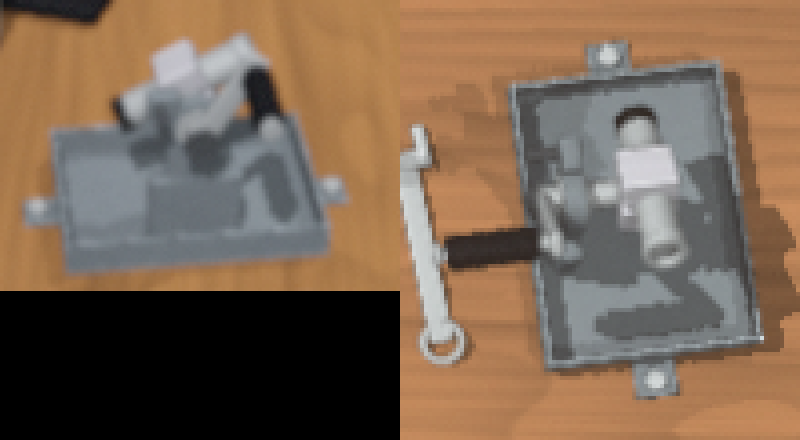

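The crops confirm it: the collared wooden-handled drift is at the rack's +y end (top (224,268), side (335,305)). The short drift is in the middle and the dark punch at the -y end. The sleeve is the black cylinder on the stand's +y side, top (352,292).

```bash
python3 - <<'E'
from h import *
a=np.load("side0.npz");b=np.load("top0.npz")
Pa,Pb=a["P"],b["P"]
def mar(q,n):
    (c,s,g)=cv2.minAreaRect((q[:,:2]*1000).astype(np.float32));print(n,len(q),np.round(c,1),np.round(s,1),round(g,1))
def crop(P,lo,hi):
    return P[np.all((P>lo)&(P<hi),-1)]
allP=np.concatenate([Pa.reshape(-1,3),Pb.reshape(-1,3)])
for n,P in(("side",Pa),("top",Pb)):
    mar(crop(P,[.36,-.28,.02],[.66,-.04,.034]),n+" pan")
    mar(crop(P,[.45,.05,.04],[.58,.30,.048]),n+" rack")
    mar(crop(P,[.45,.19,.135],[.54,.27,.176]),n+" handle")
    mar(crop(P,[.45,.19,.118],[.54,.27,.131]),n+" collar")
    q=crop(P,[.45,.19,.17],[.54,.27,.19]);print(n,"cap",q.mean(0),len(q))
    q=crop(P,[.48,.19,.055],[.52,.27,.11]);print(n,"rod",q.mean(0),len(q))
mar(crop(allP,[.45,.19,.135],[.54,.27,.172]),"both handle")
for n,d,lo,hi in(("side",a,(315,170),(385,215)),("top",b,(335,270),(372,310))):
    m=np.zeros((480,640),bool);m[lo[1]:hi[1],lo[0]:hi[0]]=1
    m&=(d["img"].max(-1)<60)&(d["P"][...,2]>.13)
    q=d["P"][m];print(n,"sleeve",len(q),np.round(q.mean(0),4),np.round(q.min(0),3),np.round(q.max(0),3))
    if len(q)>5:
        mar(q,"sl");
        u,s,v=np.linalg.svd(q-q.mean(0));print(v[0])
# barrel region
for n,P in(("side",Pa),("top",Pb)):
    q=crop(P,[.40,-.215,.135],[.60,-.145,.25]);print(n,"barrel",len(q),q.mean(0),q.max(0))
q=crop(allP,[.44,-.135,.16],[.56,-.04,.25]);print(q.min(0),q.max(0))
E
```

```text
side pan 545 [ 496.3 -206.6] [200.6 156.7] 7.7
side rack 1119 [517.8 172.8] [ 56.5 194.8] 15.1
side handle 185 [501.9 231.4] [20.5 23.3] 17.9
side collar 124 [501.4 235.2] [34.8 31.5] 1.9
side cap [0.50226276 0.23334937 0.17647065] 90
side rod [0.50205749 0.23548309 0.08319558] 87
top pan 321 [ 495.  -167.5] [208.6 227.8] 7.6
top rack 745 [516.2 172.7] [ 58.  190.9] 14.7
top handle 61 [500.2 230.7] [33. 24.] 68.0
top collar 66 [499.8 230. ] [32.8 37.4] 29.4
top cap [0.49989468 0.23040448 0.17722339] 56
top rod [0.49841645 0.2197639  0.06256268] 8
both handle 198 [500.8 230.5] [33.  25.2] 68.0
side sleeve 86 [ 0.4469 -0.0684  0.2013] [ 0.435 -0.123  0.173] [0.488 0.942 0.901]
sl 86 [460.7 409.8] [1065.1   20.4] 88.1
[0.03302183 0.823211   0.56677439]
top sleeve 161 [ 0.4423 -0.1009  0.1845] [ 0.43  -0.129  0.173] [ 0.456 -0.074  0.195]
sl 161 [ 442.6 -100.9] [19.  55.8] 8.9
[-0.15173253  0.98814616  0.02333271]
side barrel 225 [ 0.4897604  -0.18515326  0.14165253] [ 0.5244449  -0.14565676  0.18101175]
top barrel 257 [ 0.48873804 -0.18813958  0.141767  ] [ 0.52312652 -0.14646287  0.15751099]
[ 0.44000656 -0.13448484  0.16189176] [ 0.467851   -0.06298645  0.19500479]
```

{"fn": "drive_tool", "kwargs": {
  "motion": "0 0 -0.01 0 0 0.0195 0;0 0 -0.01 0 0 0.0195 0;0 0 -0.01 0 0 0.0195 0;0 0 -0.01 0 0 0.0195 0;0 0 0 0 0 0.0195 0;0 0 0 0 0 0.0195 0;0 0 0 0 0 0.0195 0;0 0 0 0 0 0.0195 0",
  "squeeze": 40
}}

```text
clock: 0.77
position: [0.176, 0.5209, 0.2509]
eef_rot: [-3.141, 0.001, 1.83]
ft_force: [0.0, -0.3, 0.5]
gripper_width: 1.003
grip_force: 0.0
```

```bash
cat >> h.py <<'E'
from scipy.spatial.transform import Rotation as Ro
def go(p,yaw):
    s=r.get_state();R=Ro.from_euler('xyz',s["eef_rot"]);d=R.inv().apply(np.array(p)-s["position"])/.5
    T=R.inv()*Ro.from_euler('xyz',[np.pi,0,np.radians(yaw)])
    print("t",s["clock"],"pos",np.round(s["position"],4),"rpy",np.round(np.degrees(s["eef_rot"]),2),"shift",np.round(d,4),"turn",np.round(T.as_rotvec()/2/np.pi,4),"F",np.round(s["ft_force"],1),"w",s["gripper_width"],"gf",s["grip_force"])
E
python3 -c "
from h import *
go([.4428,-.100,.26],98)"
```

```text
t 0.7667 pos [0.176  0.5209 0.2509] rpy [-1.7997e+02  3.0000e-02  1.0482e+02] shift [-1.3371  0.1981 -0.0175] turn [-0.0001  0.0001  0.019 ] F [ 0.  -0.3  0.5] w 1.0032215946294845 gf 0.0
```

{"fn": "drive_tool", "kwargs": {
  "motion": "0 0 0 0 0 0.019 0;-0.0724 0.0198 0 0 0 0 0;-0.0724 0.0198 0 0 0 0 0;-0.0724 0.0198 0 0 0 0 0;-0.0724 0.0198 0 0 0 0 0;-0.0724 0.0198 0 0 0 0 0;-0.0724 0.0198 0 0 0 0 0;-0.0724 0.0198 0 0 0 0 0"
}}

```text
clock: 1.43
position: [0.2813, 0.2787, 0.2511]
eef_rot: [-3.141, 0.0, 1.717]
ft_force: [1.0, -0.0, 0.3]
gripper_width: 0.997
grip_force: 0.0
```

{"fn": "drive_tool", "kwargs": {
  "motion": "-0.0724 0.0198 0 0 0 0 0;-0.0724 0.0198 0 0 0 0 0;-0.0724 0.0198 0 0 0 0 0;-0.0724 0.0198 0 0 0 0 0;-0.0724 0.0198 0 0 0 0 0;-0.0724 0.0198 0 0 0 0 0;-0.0724 0.0198 0 0 0 0 0;-0.0724 0.0198 0 0 0 0 0"
}}

```text
clock: 2.1
position: [0.4018, 0.0034, 0.2513]
eef_rot: [3.142, -0.0, 1.716]
ft_force: [1.4, -0.1, 0.0]
gripper_width: 0.996
grip_force: 0.0
```

```bash
python3 -c "
from h import *
go([.4428,-.100,.156],98)"
```

```text
t 2.1 pos [0.4018 0.0034 0.2513] rpy [180.    -0.    98.31] shift [-0.2165  0.0513  0.1905] turn [ 0.     -0.      0.0009] F [ 1.4 -0.1  0. ] w 0.9958782576299852 gf 0.0
```

{"fn": "drive_tool", "kwargs": {
  "motion": "-0.054 0.0128 0 0 0 0 0;-0.054 0.0128 0 0 0 0 0;-0.054 0.0128 0 0 0 0 0;-0.054 0.0128 0 0 0 0 0;0 0 0 0 0 0 0;0 0 0.06 0 0 0 0;0 0 0.06 0 0 0 0;0 0 0.05 0 0 0 0"
}}

```text
clock: 2.77
position: [0.4421, -0.0976, 0.1646]
eef_rot: [-3.141, -0.001, 1.716]
ft_force: [-0.1, 0.5, -0.1]
gripper_width: 1.003
grip_force: 0.0
```

```bash
python3 -c "
from h import *
go([.4428,-.100,.156],98)
s=cams.snapshot('side');cv2.imwrite('pics/s1.png',cv2.resize(s['img'][120:270,250:450],(800,600),interpolation=3))"
```

```text
t 2.7667 pos [ 0.4421 -0.0976  0.1646] rpy [-1.7997e+02 -3.0000e-02  9.8310e+01] shift [-0.0049  0.0008  0.0171] turn [-0.0001 -0.0001  0.0008] F [-0.1  0.5 -0.1] w 1.002500355850076 gf 0.0
```

View pics/s1.png

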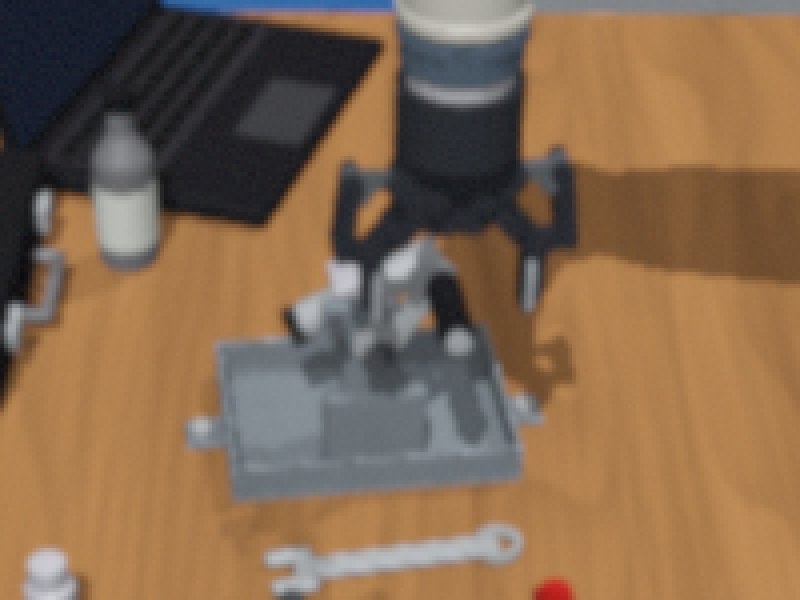

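The sleeve at crop (450,305) lies between the open fingers at (380,300) and (530,285). I'll lower the last 8 mm and close.

{"fn": "drive_tool", "kwargs": {
  "motion": "0 0 0.017 0 0 0 0;0 0 0 0 0 0 0.4;0 0 0 0 0 0 0.6;0 0 0 0 0 0 0.7;0 0 0 0 0 0 0.8;0 0 0 0 0 0 1;0 0 0 0 0 0 1;0 0 0 0 0 0 1",
  "squeeze": 40
}}

```text
clock: 3.48
position: [0.4428, -0.098, 0.1586]
eef_rot: [3.141, 0.001, 1.716]
ft_force: [-2.2, 0.5, 5.7]
gripper_width: 0.241
grip_force: 38.9
```

```bash
python3 -c "
from h import *
go([.4428,-.100,.156],98)"
```

```text
t 3.4833 pos [ 0.4428 -0.098   0.1586] rpy [1.7996e+02 5.0000e-02 9.8330e+01] shift [-0.004  -0.0005  0.0052] turn [0.0001 0.0001 0.0009] F [-2.2  0.5  5.7] w 0.24079001910696743 gf 38.85412931442261
```

{"fn": "drive_tool", "kwargs": {
  "motion": "0 0.0084 -0.0047 0 0 0 1;0 0.0087 -0.0042 0 0 0 1;0 0.0089 -0.0036 0 0 0 1;0 0.0092 -0.0029 0 0 0 1;0 0.0093 -0.0023 0 0 0 1;0 0.0095 -0.0017 0 0 0 1;0 0.0096 -0.001 0 0 0 1;0 0.0096 -0.0003 0 0 0 1"
}}

```text
clock: 4.15
position: [0.4782, -0.0928, 0.1685]
eef_rot: [-3.14, 0.001, 1.716]
ft_force: [-5.1, -2.1, 2.9]
gripper_width: 0.246
grip_force: 39.5
```

```bash
python3 -c "
from h import *
go([.4428,-.100,.156],98)"
```

```text
t 4.15 pos [ 0.4782 -0.0928  0.1685] rpy [-1.799e+02  4.000e-02  9.831e+01] shift [-0.004  -0.0721  0.0251] turn [-0.0003  0.0001  0.0008] F [-5.1 -2.1  2.9] w 0.24641719579897825 gf 39.452850222587585
```

{"fn": "drive_tool", "kwargs": {
  "motion": "0 0.0096 0.0003 0 0 0 1;0 0.0096 0.001 0 0 0 1;0 0.0095 0.0017 0 0 0 1;0 0.0093 0.0023 0 0 0 1;0 0.0092 0.0029 0 0 0 1;0 0.0089 0.0036 0 0 0 1;0 0.0087 0.0042 0 0 0 1;0 0.0084 0.0047 0 0 0 1"
}}

```text
clock: 4.82
position: [0.5145, -0.0875, 0.158]
eef_rot: [-3.14, 0.001, 1.716]
ft_force: [-10.6, -3.2, 9.4]
gripper_width: 0.243
grip_force: 40.6
```

{"fn": "drive_tool", "kwargs": {
  "motion": "0 0.003 0.002 0 0 0 1;0 0.003 0.002 0 0 0 1;0 0 0 0 0 0 1;0 0 0 0 0 0 1"
}}

```text
clock: 5.15
position: [0.5148, -0.0875, 0.1576]
eef_rot: [-3.137, 0.002, 1.715]
ft_force: [-24.0, -2.9, 26.1]
gripper_width: 0.241
grip_force: 42.0
```

```bash
python3 - <<'E'
from h import *
go([.51,-.09,.156],98)
P0=None
for n in("side","top"):
    s=cams.snapshot(n);P=pts(s)
    cv2.imwrite(f"pics/u_{n}.png",s["img"]);np.savez(f"u_{n}.npz",P=P,**s)
    q=P[np.all((P>[.44,-.24,.15])&(P<[.55,-.165,.2]),-1)];h=q[q[:,2]>.163]
    print(n,len(q),len(h),h.mean(0),h.min(0),h.max(0))
    if len(h)>5: print(cv2.minEnclosingCircle((h[:,:2]*1000).astype(np.float32)))
    for z0 in(.065,.08,.135,.15,.165):
        b=P[np.all((P>[.46,-.24,z0-.006])&(P<[.53,-.18,z0+.006]),-1)]
        if len(b): print(z0,len(b),b.mean(0))
a=cv2.imread("pics/u_side.png")[150:260,280:400];b=cv2.imread("pics/u_top.png")[220:330,330:450]
cv2.imwrite("pics/u.png",np.hstack([cv2.resize(a,(400,367),interpolation=3),cv2.resize(b,(400,367),interpolation=3)]))
E
```

```text
t 5.15 pos [ 0.5148 -0.0875  0.1576] rpy [-1.7971e+02  1.2000e-01  9.8280e+01] shift [-0.0037 -0.0102  0.0033] turn [-0.0008  0.0003  0.0008] F [-24.   -2.9  26.1] w 0.24076342341636317 gf 42.027687728405
side 22 9 [ 0.4861773  -0.19904679  0.16768335] [ 0.483539   -0.20233313  0.16496439] [ 0.48881269 -0.19206828  0.17231256]
((486.1526794433594, -197.20071411132812), 5.739462375640869)
0.135 26 [ 0.50143265 -0.20214665  0.1324782 ]
0.15 7 [ 0.48822003 -0.19922675  0.15276078]
0.165 13 [ 0.48714322 -0.19830464  0.16503088]
top 88 70 [ 0.49496812 -0.20885944  0.1695406 ] [ 0.47958354 -0.22195322  0.16339713] [ 0.50858104 -0.19393494  0.18064123]
((494.8198547363281, -209.4952850341797), 15.57676887512207)
0.135 124 [ 0.49097833 -0.20265729  0.13285993]
0.15 15 [ 0.49456946 -0.20826103  0.15012493]
0.165 57 [ 0.49424927 -0.20899388  0.16624842]
```

View pics/u.png

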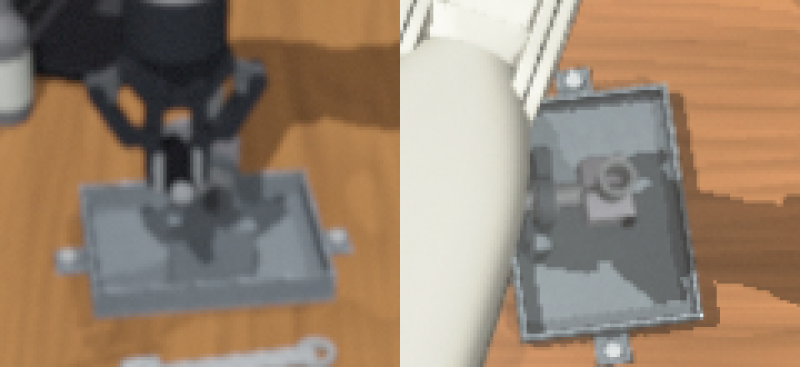

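The crop shows the barrel upright in both views, with its rim at about top pixel (393,274) and the sleeve still gripped against the stop. I'll relax the press, open, lift, and work out the handle's yaw from the saved depth.

{"fn": "drive_tool", "kwargs": {
  "motion": "0 -0.004 -0.002 0 0 0 1;0 -0.003 -0.002 0 0 0 1;0 0 0 0 0 0 0.7;0 0 0 0 0 0 0.4;0 0 0 0 0 0 0;0 0 0 0 0 0 0;0 0 -0.04 0 0 0 0;0 0 -0.08 0 0 0 0"
}}

```text
clock: 5.92
position: [0.5129, -0.0866, 0.2145]
eef_rot: [-3.134, -0.004, 1.716]
ft_force: [2.0, -0.2, 0.0]
gripper_width: 0.98
grip_force: 0.0
```

```bash
python3 - <<'E'
from h import *
go([.5013,.231,.27],98)
for n in("side","top"):
    d=np.load(n+"0.npz");P=d["P"]
    m=np.all((P>[.47,.2,.136])&(P<[.53,.26,.168]),-1);im=d["img"].astype(int);m&=(im[...,2]-im[...,0]>25)
    q=P[m];print(n,len(q),q.mean(0),q.min(0),q.max(0))
    # plane normal azimuth: regress y on x (side)
    for k in range(3):
        A=np.c_[q[:,0],np.ones(len(q))];c=np.linalg.lstsq(A,q[:,1],rcond=None)[0];e=q[:,1]-A@c;q=q[abs(e)<.004]
    print("face slope deg",np.degrees(np.arctan(c[0])),len(q),e.std())
d=np.load("side0.npz");P=d["P"];im=d["img"]
for v in(296,300,304,308): print([(u,im[v,u].tolist(),np.round(P[v,u]*1000).astype(int).tolist()) for u in range(324,344,2)])
E
```

```text
t 5.9167 pos [ 0.5129 -0.0866  0.2145] rpy [-179.59   -0.22   98.34] shift [ 0.6323  0.0685 -0.109 ] turn [-0.0011 -0.0006  0.0009] F [ 2.  -0.2  0. ] w 0.9801766345261681 gf 0.0
side 132 [0.50144658 0.23891219 0.15280082] [0.49047826 0.22663226 0.13645822] [0.51279803 0.24507188 0.16784359]
face slope deg 5.892360890335714 98 0.0016958484864271503
top 25 [0.49599341 0.22566545 0.15386385] [0.49009198 0.2193121  0.13893001] [0.50770241 0.24322636 0.16799313]
face slope deg -24.497506419312284 15 0.0022611537271160095
[(324, [79, 102, 123], [528, 169, 102]), (326, [99, 136, 165], [523, 180, 113]), (328, [106, 145, 176], [519, 182, 115]), (330, [89, 124, 152], [513, 230, 166]), (332, [122, 150, 175], [508, 240, 176]), (334, [147, 163, 181], [504, 239, 175]), (336, [150, 167, 186], [501, 239, 175]), (338, [138, 168, 194], [497, 238, 174]), (340, [118, 160, 193], [493, 236, 172]), (342, [84, 132, 178], [489, 71, 2])]
[(324, [101, 117, 134], [528, 171, 92]), (326, [94, 128, 157], [523, 181, 103]), (328, [103, 141, 170], [519, 181, 103]), (330, [85, 117, 143], [513, 229, 153]), (332, [91, 
[... 337 characters left out ...]
 182, 92]), (330, [105, 127, 147], [513, 228, 141]), (332, [92, 125, 154], [508, 245, 159]), (334, [97, 133, 162], [504, 242, 156]), (336, [103, 140, 170], [500, 240, 153]), (338, [105, 142, 174], [496, 240, 154]), (340, [102, 137, 167], [493, 239, 153]), (342, [88, 117, 151], [489, 95, 0])]
[(324, [129, 128, 131], [529, 151, 45]), (326, [150, 153, 158], [523, 182, 78]), (328, [181, 177, 175], [517, 228, 129]), (330, [144, 148, 153], [513, 230, 130]), (332, [95, 128, 155], [508, 242, 144]), (334, [100, 137, 165], [504, 244, 146]), (336, [105, 142, 172], [500, 241, 143]), (338, [106, 143, 174], [496, 237, 139]), (340, [115, 141, 165], [492, 239, 141]), (342, [173, 170, 168], [488, 227, 129])]
```

{"fn": "drive_tool", "kwargs": {
  "motion": "0 0 -0.06 0.0011 0.0006 0 0;0 0 -0.04 0 0 0 0;0.07 0.0076 0 0 0 0 0;0.07 0.0076 0 0 0 0 0;0.07 0.0076 0 0 0 0 0;0.07 0.0076 0 0 0 0 0;0.07 0.0076 0 0 0 0 0;0.07 0.0076 0 0 0 0 0"
}}

```text
clock: 6.58
position: [0.5066, 0.1255, 0.2684]
eef_rot: [-3.135, -0.004, 1.716]
ft_force: [0.6, 0.3, 0.6]
gripper_width: 1.003
grip_force: 0.0
```

{"fn": "drive_tool", "kwargs": {
  "motion": "0.07 0.0076 0 0 0 0 0;0.07 0.0076 0 0 0 0 0;0.03 0.004 0 0 0 0 0;0 0 0 0 0 0 0;0 0 0 0 0 0 0"
}}

```text
clock: 7.0
position: [0.5039, 0.21, 0.2683]
eef_rot: [-3.134, -0.004, 1.718]
ft_force: [0.4, -0.3, -0.4]
gripper_width: 1.0
grip_force: 0.0
```

```bash
python3 -c "
from h import *
go([.5013,.231,.136],98.3)"
```

```text
t 7.0 pos [0.5039 0.21   0.2683] rpy [-179.57   -0.2    98.46] shift [0.0413 0.0031 0.2648] turn [-0.0012 -0.0006  0.0004] F [ 0.4 -0.3 -0.4] w 0.9998307517745028 gf 0.0
```

{"fn": "drive_tool", "kwargs": {
  "motion": "0.0413 0.0031 0 -0.0012 -0.0006 0.0004 0;0 0 0.07 0 0 0 0;0 0 0.07 0 0 0 0;0 0 0.07 0 0 0 0;0 0 0 0 0 0 0;0 0 0 0 0 0 0"
}}

```text
clock: 7.5
position: [0.5021, 0.2286, 0.1632]
eef_rot: [-3.139, 0.001, 1.712]
ft_force: [1.0, -0.3, 0.7]
gripper_width: 0.998
grip_force: 0.0
```

```bash
python3 -c "
from h import *
go([.5013,.231,.136],98.3)
s=cams.snapshot('side');cv2.imwrite('pics/s2.png',cv2.resize(s['img'][220:370,240:440],(800,600),interpolation=3))"
```

```text
t 7.5 pos [0.5021 0.2286 0.1632] rpy [-1.7985e+02  3.0000e-02  9.8110e+01] shift [ 0.005  -0.0008  0.0545] turn [-0.0004  0.0001 -0.0005] F [ 1.  -0.3  0.7] w 0.9978411106529368 gf 0.0
```

View pics/s2.png

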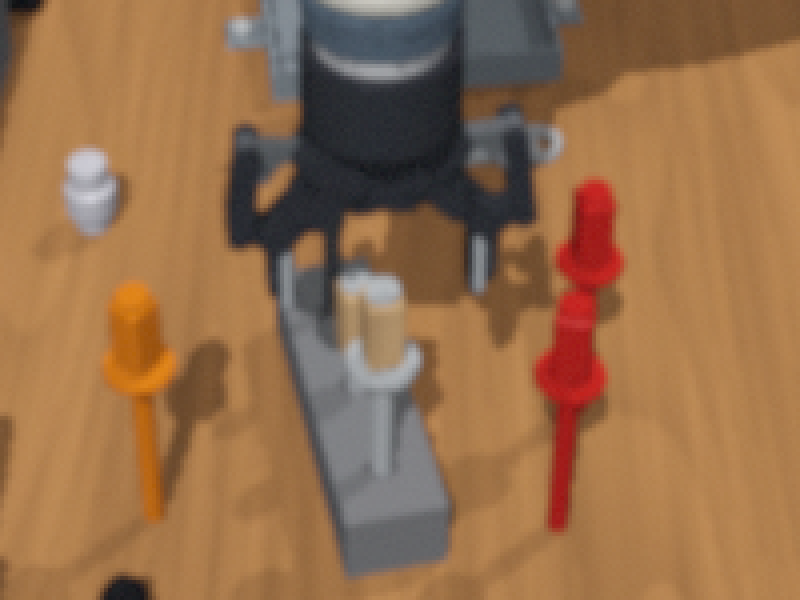

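The drift handle (cap at crop (382,290)) is centred between the fingers at (285,280) and (480,265). I'll descend and grip.

{"fn": "drive_tool", "kwargs": {
  "motion": "0.005 -0.0008 0.027 -0.0004 0 0 0;0 0 0.0275 0 0 0 0;0 0 0 0 0 0 0.5;0 0 0 0 0 0 0.75;0 0 0 0 0 0 1;0 0 0 0 0 0 1;0 0 0 0 0 0 1;0 0 0 0 0 0 1",
  "squeeze": 90
}}

```text
clock: 8.22
position: [0.5021, 0.2323, 0.1376]
eef_rot: [3.137, -0.0, 1.714]
ft_force: [-2.1, -0.4, 6.0]
gripper_width: 0.22
grip_force: 87.5
```

{"fn": "drive_tool", "kwargs": {
  "motion": "0 0 0 0 0 0 1;0 0 -0.01 0 0 0 1;0 0 -0.02 0 0 0 1;0 0 -0.04 0 0 0 1;0 0 -0.06 0 0 0 1"
}}

```text
clock: 8.63
position: [0.5007, 0.232, 0.2009]
eef_rot: [-3.141, 0.001, 1.714]
ft_force: [0.9, -0.1, -1.9]
gripper_width: 0.221
grip_force: 88.0
```

```bash
python3 -c "
from h import *
go([.4953,-.2085,.33],98.3)"
```

```text
t 8.6333 pos [0.5007 0.232  0.2009] rpy [-1.7995e+02  3.0000e-02  9.8190e+01] shift [-0.8706 -0.1363 -0.2576] turn [-0.0001  0.0001 -0.0003] F [ 0.9 -0.1 -1.9] w 0.22054318212642818 gf 88.00418972969055
```

{"fn": "drive_tool", "kwargs": {
  "motion": "0 0 -0.07 0 0 0 1;0 0 -0.07 0 0 0 1;0 0 -0.07 0 0 0 1;0 0 -0.06 0 0 0 1;-0.04 -0.006 0 0 0 0 1;-0.07 -0.011 0 0 0 0 1;-0.07 -0.011 0 0 0 0 1;-0.07 -0.011 0 0 0 0 1"
}}

```text
clock: 9.3
position: [0.4994, 0.1047, 0.3373]
eef_rot: [3.138, 0.0, 1.715]
ft_force: [1.3, -0.1, -1.9]
gripper_width: 0.225
grip_force: 88.6
```

{"fn": "drive_tool", "kwargs": {
  "motion": "-0.07 -0.011 0 0 0 0 1;-0.07 -0.011 0 0 0 0 1;-0.07 -0.011 0 0 0 0 1;-0.07 -0.011 0 0 0 0 1;-0.07 -0.011 0 0 0 0 1;-0.07 -0.011 0 0 0 0 1;-0.07 -0.011 0 0 0 0 1;-0.05 -0.008 0 0 0 0 1"
}}

```text
clock: 9.97
position: [0.4957, -0.1702, 0.3369]
eef_rot: [3.138, 0.001, 1.713]
ft_force: [0.4, 0.1, -1.3]
gripper_width: 0.225
grip_force: 88.6
```

```bash
python3 -c "
from h import *
go([.4953,-.2085,.34],98.3)"
```

```text
t 9.9667 pos [ 0.4957 -0.1702  0.3369] rpy [1.7981e+02 4.0000e-02 9.8120e+01] shift [-0.0757 -0.0116 -0.0061] turn [ 0.0005  0.0001 -0.0005] F [ 0.4  0.1 -1.3] w 0.2247884018788623 gf 88.58752369880676
```

{"fn": "drive_tool", "kwargs": {
  "motion": "-0.05 -0.008 0 0.0005 0 0 1;0 0 0 0 0 0 1;0 0 0 0 0 0 1"
}}

```text
clock: 10.22
position: [0.4956, -0.194, 0.3365]
eef_rot: [-3.141, -0.0, 1.711]
ft_force: [0.8, 0.9, -2.2]
gripper_width: 0.222
grip_force: 88.4
```

```bash
cat > rod.py <<'E'
from h import *
import sys
go([.4953,-.2085,.335],98.3)
p=r.get_state()["position"]
for n in("side","top"):
    s=cams.snapshot(n);P=pts(s);cv2.imwrite(f"pics/r{sys.argv[1]}_{n}.png",s["img"]);np.savez(f"r_{n}.npz",P=P,**s)
    tip=p[2]-.1326
    for k in(.01,.03,.05,.07,.09):
        q=P[np.all(abs(P-[p[0],p[1],tip+k])<[.02,.02,.01],-1)]
        if len(q)>2: print(n,"rod",k,len(q),np.round(np.median(q,0)-p,4))
    q=P[np.all((P>[.46,-.24,.162])&(P<[.53,-.175,.178]),-1)]
    if len(q)>3: print(n,"rim",len(q),cv2.minEnclosingCircle((q[:,:2]*1000).astype(np.float32)))
    C=-s["R"].T@s["t"];print("camdir",np.round(C-p,2))
E
python3 rod.py 1
python3 -c "
import cv2,numpy as np
a=cv2.imread('pics/r1_side.png')[120:240,280:400];b=cv2.imread('pics/r1_top.png')[210:330,330:450]
cv2.imwrite('pics/r1.png',np.hstack([cv2.resize(x,(400,400),interpolation=3) for x in(a,b)]))"
```

```text
t 10.2167 pos [ 0.4956 -0.194   0.3365] rpy [-1.7998e+02 -2.0000e-02  9.8050e+01] shift [-0.0287 -0.0046  0.0029] turn [-0.     -0.0001 -0.0007] F [ 0.8  0.9 -2.2] w 0.22158294051624977 gf 88.40903162956238
side rod 0.01 22 [ 0.0002  0.0012 -0.1223]
side rod 0.03 28 [ 0.0004  0.0028 -0.1032]
side rod 0.05 27 [ 0.0018  0.0038 -0.0831]
side rod 0.07 30 [-0.0002  0.0028 -0.063 ]
side rod 0.09 27 [ 0.0023  0.0025 -0.0425]
side rim 83 ((498.17437744140625, -208.3775177001953), 18.79118537902832)
camdir [-0.01  1.14  0.56]
camdir [-0.31  0.17  1.37]
```

View pics/r1.png

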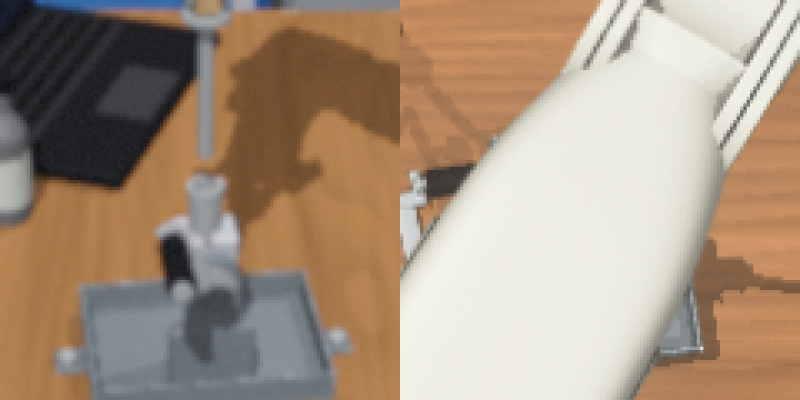

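The side crop shows the rod hanging just above the rim: tip at (205,158), rim centre at about (206,185). I'll measure the offset between them in this one view.

```bash
python3 - <<'E'
from h import *
d=np.load("r_side.npz");P=d["P"];im=d["img"];K=d["intrinsics"];R,t=d["R"],d["t"];k1=float(d["k1"])
C=-R.T@t
def cast(u,v,z):
    p=cv2.undistortPoints(np.array([[[u,v]]],float),K,np.array([k1,0,0,0,0])).ravel()
    w=R.T@[p[0],p[1],1];return C+w*(z-C[2])/w[2]
p=r.get_state()["position"]
m=np.all((P>[.46,-.24,.195])&(P<[.53,-.16,.31]),-1)
for v in range(128,172):
    c=np.where(m[v,325:360])[0]
    if len(c): print(v,c.min()+325,c.max()+325,end=" | ")
print()
print(im[160:190,341].max(-1))
for v in range(170,186): print(v,im[v,330:356].max(-1),(P[v,330:356,2]*1000).astype(int))
for u,v in((341.5,170),(341.5,176)): print(cast(u,v,.17))
print(p,cast(341.5,167.5,p[2]-.1326))
E
```

```text
131 340 343 | 132 340 343 | 133 340 343 | 134 340 343 | 135 340 343 | 136 340 343 | 137 340 343 | 138 340 343 | 139 340 343 | 140 340 343 | 141 340 343 | 142 340 343 | 143 340 343 | 144 340 343 | 145 340 343 | 146 340 343 | 147 340 343 | 148 340 343 | 149 340 343 | 150 340 343 | 151 340 343 | 152 340 343 | 153 340 343 | 154 340 343 | 155 340 343 | 156 340 343 | 157 340 343 | 158 340 343 | 159 340 343 | 160 340 343 | 161 340 343 | 162 340 343 | 163 340 343 | 164 340 343 | 165 340 343 | 166 340 343 | 167 341 341 | 
[153 153 151 152 152 153 148 161 172 174 156 135 134 144 153 156 162 169
 170 164 158 157 157 157 158 158 158 158 159 156]
170 [174 175 177 179 182 184 183 176 166 160 158 156 156 155 148 133 123 121
 119 120 118 116 113 115 112 116] [ 2  1  2  4  0  4  3  1  0  0  2  3  1  3  1 -1  1  1  3  3  0  1  0  1
  1  6]
171 [173 176 178 180 182 183 182 173 155 143 139 135 134 133 131 129 128 125
 122 121 116 115 113 112 113 116] [ 6  4  2  1  3  0  0  6 -2  4  1 -1  1 -1  0  2  0 -1  2  0  0 -3  2  2
  1  1]
172 [172 176 177 180 181 183 181 175 156 149 143 134 126 125 131 143 148 1
[... 2429 characters left out ...]
 114] [  4   0   6   4   0   0   1 150 155 153 152 153 155 152 152 152 147 900
   0   0   0   1   0   0   2   2]
184 [179 177 179 181 183 178 162 144 147 154 158 158 156 151 143 133 148 169
 172 152 124 109 111 113 114 117] [  0   1   1   0   0   1  -1 148 145 149 152 149 149 152 148 149 144 134
 900 129   0   3   2   4   1   6]
185 [179 180 184 189 193 187 169 145 147 154 155 158 155 152 142 137 153 183
 193 174 133 108 111 115 116 123] [  6   3 132 133 135 130 132 144 146 145 145 148 146 146 145 142 139 130
 135 132 131 130   0   0   2   4]
[ 0.49590098 -0.23472246  0.17      ]
[ 0.49550502 -0.20495173  0.17      ]
[ 0.49571742 -0.19237404  0.33673958] [ 0.49571501 -0.19188243  0.20413958]
```

```bash
python3 - <<'E'
from h import *
d=np.load("r_side.npz");P=d["P"]
def st(rows,cols,r,n):
    q=P[rows[0]:rows[1],cols[0]:cols[1]].reshape(-1,3);q=q[(q[:,1]<-.1)&(q[:,1]>-.26)]
    print(n,len(q),np.round(np.median(q,0),4),np.round(q.mean(0),4),"axis y (centre cols)",np.median(q[:,1])-r)
st((140,166),(341,343),5.6e-3,"rod")
st((179,186),(340,343),13.3e-3,"barrel")
st((179,186),(337,346),11.0e-3,"barrel all")
# intersect barrel ring: points with z>.163
q=P[172:179,336:347].reshape(-1,3);q=q[(q[:,2]>.15)&(q[:,2]<.2)];print(q.mean(0))
for z in (.17,):pass
print(r.get_state()["position"])
E
```

```text
rod 52 [ 0.4962 -0.1903  0.2494] [ 0.4962 -0.1905  0.2487] axis y (centre cols) -0.1958850512034938
barrel 21 [ 0.4966 -0.196   0.1568] [ 0.4966 -0.1957  0.1572] axis y (centre cols) -0.20925566311211846
barrel all 63 [ 0.4966 -0.1978  0.1551] [ 0.4966 -0.1976  0.1559] axis y (centre cols) -0.20883635137970288
[ 0.49661233 -0.20977447  0.16913703]
[ 0.49571742 -0.19237404  0.33673958]
```

{"fn": "drive_tool", "kwargs": {
  "motion": "-0.0263 -0.0037 0 0 0 0 1;0 0 0 0 0 0 1;0 0 0.03 0 0 0 1;0 0 0.02 0 0 0 1;0 0 0.01 0 0 0 1;0 0 0.01 0 0 0 1;0 0 0.01 0 0 0 1;0 0 0 0 0 0 1"
}}

```text
clock: 10.98
position: [0.4958, -0.2058, 0.2957]
eef_rot: [-3.141, -0.0, 1.714]
ft_force: [-0.1, 0.4, -1.1]
gripper_width: 0.224
grip_force: 88.5
```

```bash
python3 - <<'E'
from h import *
go([.4956,-.2062,.29],98)
s=cams.snapshot("side");cv2.imwrite("pics/i1.png",cv2.resize(s["img"][140:220,300:380],(600,600),interpolation=3))
E
```

```text
t 10.9833 pos [ 0.4958 -0.2058  0.2957] rpy [-1.7997e+02 -3.0000e-02  9.8210e+01] shift [-0.0007 -0.0004  0.0114] turn [-0.0001 -0.0001  0.0006] F [-0.1  0.4 -1.1] w 0.2242578952371505 gf 88.48377585411072
```

View pics/i1.png

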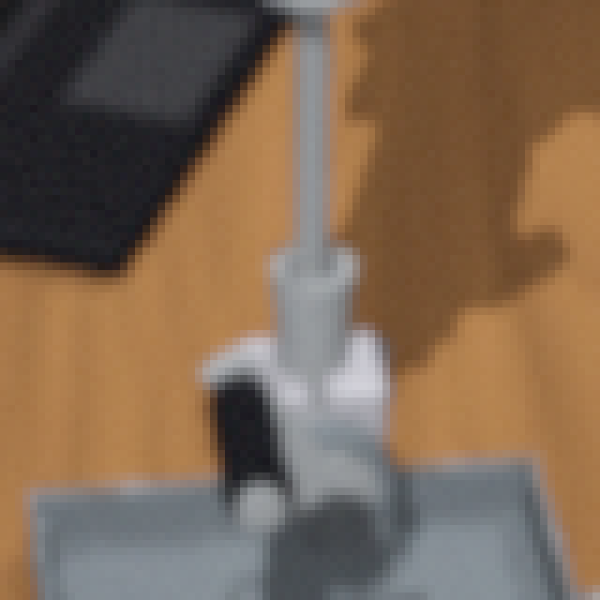

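The rod at (313,260) enters the rim (centre (315,268)) with no force. On down.

{"fn": "drive_tool", "kwargs": {
  "motion": "0 0 0.006 0 0 0 1;0 0 0.008 0 0 0 1;0 0 0.01 0 0 0 1;0 0 0.012 0 0 0 1;0 0 0.014 0 0 0 1;0 0 0.014 0 0 0 1;0 0 0.014 0 0 0 1;0 0 0.014 0 0 0 1"
}}

```text
clock: 11.7
position: [0.4958, -0.2061, 0.2494]
eef_rot: [-3.141, -0.0, 1.714]
ft_force: [-0.4, 0.2, -1.6]
gripper_width: 0.223
grip_force: 88.5
```

```bash
python3 -c "
from h import *
go([.4956,-.2062,.1846],98)"
```

```text
t 11.7 pos [ 0.4958 -0.2061  0.2494] rpy [-1.7998e+02 -1.0000e-02  9.8190e+01] shift [-0.0002 -0.0003  0.1295] turn [-0.0001 -0.      0.0005] F [-0.4  0.2 -1.6] w 0.22256368450241823 gf 88.48361492156982
```

{"fn": "drive_tool", "kwargs": {
  "motion": "0 0 0.012 0 0 0 1;0 0 0.012 0 0 0 1;0 0 0.01 0 0 0 1;0 0 0.01 0 0 0 1;0 0 0.01 0 0 0 1;0 0 0.01 0 0 0 1;0 0 0.01 0 0 0 1;0 0 0.01 0 0 0 1"
}}

```text
clock: 12.37
position: [0.4963, -0.2063, 0.2084]
eef_rot: [3.14, 0.001, 1.714]
ft_force: [0.1, 0.8, 6.0]
gripper_width: 0.222
grip_force: 89.5
```

{"fn": "drive_tool", "kwargs": {
  "motion": "0 0 0.01 0 0 0 1;0 0 0.01 0 0 0 1;0 0 0 0 0 0 1"
}}

```text
clock: 12.62
position: [0.4955, -0.2059, 0.1971]
eef_rot: [-3.14, -0.001, 1.714]
ft_force: [-0.2, 0.8, -2.7]
gripper_width: 0.223
grip_force: 88.3
```

```bash
python3 -c "
from h import *
go([.4956,-.2062,.1846],98)"
```

```text
t 12.6167 pos [ 0.4955 -0.2059  0.1971] rpy [-1.7993e+02 -5.0000e-02  9.8190e+01] shift [-0.0006  0.0002  0.025 ] turn [-0.0002 -0.0001  0.0005] F [-0.2  0.8 -2.7] w 0.22311321584722693 gf 88.32807183265686
```

{"fn": "drive_tool", "kwargs": {
  "motion": "0 0 0.006 0 0 0 1;0 0 0.006 0 0 0 1;0 0 0.005 0 0 0 1;0 0 0.004 0 0 0 1;0 0 0 0 0 0 1;0 0 0 0 0 0 1"
}}

```text
clock: 13.12
position: [0.4957, -0.2061, 0.1874]
eef_rot: [-3.141, -0.0, 1.714]
ft_force: [-0.2, -0.2, -1.4]
gripper_width: 0.222
grip_force: 88.5
```

```bash
python3 -c "
from h import *
go([.4956,-.2062,.1846],98)"
```

```text
t 13.1167 pos [ 0.4957 -0.2061  0.1874] rpy [-1.7996e+02 -3.0000e-02  9.8180e+01] shift [-0.0001 -0.0002  0.0055] turn [-0.0001 -0.0001  0.0005] F [-0.2 -0.2 -1.4] w 0.22184740830894378 gf 88.53363275527954
```

{"fn": "drive_tool", "kwargs": {
  "motion": "0 0 0.003 0 0 0 1;0 0 0.003 0 0 0 1;0 0 0.002 0 0 0 1;0 0 0 0 0 0 1"
}}

```text
clock: 13.45
position: [0.4959, -0.2062, 0.1847]
eef_rot: [3.141, 0.001, 1.714]
ft_force: [-2.5, 0.6, 7.5]
gripper_width: 0.222
grip_force: 89.9
```

```bash
python3 - <<'E'
from h import *
go([.4956,-.2062,.1846],98)
s=cams.snapshot("side");a=s["img"][150:250,290:390]
cv2.imwrite("pics/j1.png",cv2.resize(a,(600,600),interpolation=3))
E
```

```text
t 13.45 pos [ 0.4959 -0.2062  0.1847] rpy [1.7995e+02 5.0000e-02 9.8190e+01] shift [ 0.0002 -0.0006  0.0002] turn [0.0001 0.0001 0.0005] F [-2.5  0.6  7.5] w 0.22171889744267942 gf 89.85769271850586
```

View pics/j1.png

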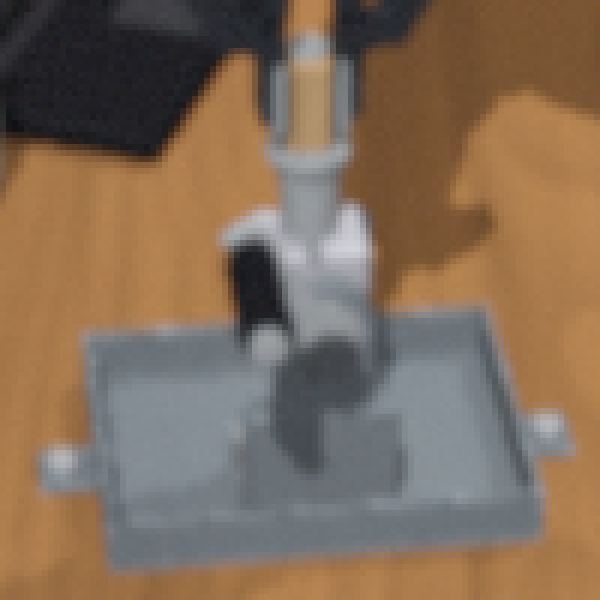

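The collar sits on the rim at (312,155), and contact came at the predicted height. I'll release, retreat and check by numbers, since all 10 picture views are used.

{"fn": "drive_tool", "kwargs": {
  "motion": "0 0 0 0 0 0 0.8;0 0 0 0 0 0 0.5;0 0 0 0 0 0 0;0 0 0 0 0 0 0;0 0 -0.03 0 0 0 0;0 0 -0.06 0 0 0 0;0 0 -0.07 0 0 0 0;0 0 -0.07 0 0 0 0"
}}

```text
clock: 14.17
position: [0.4955, -0.2059, 0.2997]
eef_rot: [-3.141, -0.001, 1.714]
ft_force: [1.0, -0.4, 0.7]
gripper_width: 1.0
grip_force: 0.0
```

{"fn": "drive_tool", "kwargs": {
  "motion": "0.07 0 0 0 0 0 0;0.07 0 0 0 0 0 0;0.07 0 0 0 0 0 0;0.07 0 0 0 0 0 0;0.07 0 0 0 0 0 0;0.07 0 0 0 0 0 0;0.07 0 0 0 0 0 0;0 0 0 0 0 0 0"
}}

```text
clock: 14.83
position: [0.4597, 0.0409, 0.2992]
eef_rot: [3.141, -0.001, 1.718]
ft_force: [0.9, 0.5, -0.1]
gripper_width: 1.001
grip_force: 0.0
```

```bash
python3 - <<'E'
from h import *
go([.4956,-.2062,.1846],98)
for n in("side","top"):
    s=cams.snapshot(n);P=pts(s);im=s["img"].astype(int)
    d0=np.load(f"u_{n}.npz")
    q=P[np.all((P>[.46,-.25,.165])&(P<[.53,-.17,.26]),-1)];print(n,"drift pts",len(q),q.mean(0),"ztop",np.percentile(q[:,2],97))
    for z in(.172,.19,.21,.222):
        b=q[abs(q[:,2]-z)<.007]
        if len(b):print("  z",z,len(b),b.mean(0))
    # brass: yellowish in pan; new objects by depth above floor
    inp=np.all((P>[.39,-.29,.008])&(P<[.60,-.12,.05]),-1)
    br=inp&(im[...,2]-im[...,0]>35)
    k,l,st,c=cv2.connectedComponentsWithStats(br.astype(np.uint8))
    for i in range(1,k):
        if st[i,4]>3:print("  brass",st[i],np.median(P[l==i],0),im[l==i].mean(0))
    L=Ro.from_euler('z',-8.2,degrees=True).apply((P-[.4953,-.2085,0]).reshape(-1,3)).reshape(P.shape)
    ob=(abs(L[...,0])<.092)&(abs(L[...,1])<.067)&(L[...,2]>.011)&(L[...,2]<.036)
    k,l,st,c=cv2.connectedComponentsWithStats(ob.astype(np.uint8))
    for i in range(1,k):
        if st[i,4]>8:print("  obj",st[i],np.median(L[l==i],0),im[l==i].mean(0))
E
```

```text
t 14.8333 pos [0.4597 0.0409 0.2992] rpy [ 1.7996e+02 -7.0000e-02  9.8430e+01] shift [-0.4997 -0.0016  0.2286] turn [ 0.0001 -0.0002  0.0012] F [ 0.9  0.5 -0.1] w 1.001078737672166 gf 0.0
side drift pts 132 [ 0.49362175 -0.19966648  0.18575883] ztop 0.2084954396347593
  z 0.172 56 [ 0.4916069  -0.19887309  0.17411019]
  z 0.19 37 [ 0.49626896 -0.20021661  0.19035257]
  z 0.21 15 [ 0.49113142 -0.2006291   0.20794382]
  brass [312 204   4   1   4] [ 0.57679832 -0.2728804   0.02906607] [111.25 132.5  163.25]
  obj [329 220   2   8  15] [0.03350838 0.01603169 0.02542395] [131.93333333 128.13333333 123.33333333]
  obj [331 227  26   8 125] [0.00178618 0.05738262 0.02811528] [114.696 108.632 101.488]
top drift pts 171 [ 0.49205898 -0.20558039  0.19761836] ztop 0.2287174697561176
  z 0.172 64 [ 0.48902504 -0.20414367  0.17413632]
  z 0.19 15 [ 0.49025231 -0.20454432  0.19034679]
  z 0.21 16 [ 0.49185332 -0.20545788  0.21048668]
  z 0.222 60 [ 0.49506303 -0.20856436  0.22279634]
  obj [380 271   4   4   9] [0.02850389 0.01542935 0.02737212] [162.77777778 163.11111111 160.55555556]
  obj [368 294   7   5  11] [-0.03444825  0.05714326  0.02627646] [93.27272727 92.36363636 91.27272727]
```

```bash
python3 - <<'E'
from h import *
for n in("side","top"):
    s=cams.snapshot(n);P=pts(s);hsv=cv2.cvtColor(s["img"],cv2.COLOR_BGR2HSV).astype(int)
    L=Ro.from_euler('z',-8.2,degrees=True).apply((P-[.4953,-.2085,0]).reshape(-1,3)).reshape(P.shape)
    m=(abs(L[...,0])<.09)&(abs(L[...,1])<.066)&(L[...,2]<.16)&(hsv[...,0]>8)&(hsv[...,0]<32)&(hsv[...,1]>45)
    k,l,st,c=cv2.connectedComponentsWithStats(m.astype(np.uint8))
    for i in range(1,k):
        if st[i,4]>1:print(n,st[i],np.median(L[l==i],0),hsv[l==i].mean(0))
print(r.get_state()["joint_vel"].round(3))
E
```

```text
side [346 180   1   4   4] [-0.01126261  0.00571509  0.15324769] [ 11.5   70.5  149.75]
side [351 185   1   3   3] [-0.02739028 -0.00929169  0.12736192] [ 10.66666667  76.         144.33333333]
[-0.021  0.005  0.002 -0.    -0.     0.002]
```

```bash
python3 -c "
from h import *
print(r.close_job())"
```

```text
the job is handed in; nothing more can be done
None
```

The job is handed in: the barrel is upright at its stop and the long drift stands in it with its collar on the rim. I could see only one part in the pan, which looks like the piston; the bush must be out ahead of it, but it was hidden from both cameras.

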